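Load a driver module under the contact flap of a test jig

ROBOT

A 6-joint arm with a two-finger parallel gripper is mounted at the origin on the work surface. World frame = base frame: x ahead of the robot, y to its left, z up, the work surface at z = 0. Lengths are in mm, angles in rad, forces in N, time in s.
With the tool pointing down it reaches from about 350 to 975 mm from the base axis. Payload 7.1 kg.
Tool frame: the origin (TCP) lies at the centre of the arm's flange, where the gripper is bolted on; the fingertips stand 182 mm ahead of it and the grasp point (between the pads) lies 163 mm ahead of it; x points along the fingers, y is the direction in which the jaws open and shut, and the axes are right-handed (so a half turn about x gives the same grasp; the last joint's range is limited). The gripper opens to 88 mm and grips with 3 to 60 N. Pads are 20 mm wide; open, the fingers measure 115 mm over their backs; the gripper's body (75 mm by 178 mm) begins 61 mm behind the grasp point.
Start: joints at [-1.167, 0.423, 1.63, -0, 1.089, -0.019], TCP at [256.463, -569.941, 404.675] pointing down, gripper open.
Joint ranges: [-3, 3], [-0.9, 2.11], [0.09, 2.58], [-1.31, 4.45], [0.11, 2.69], [-2.54, 2.54]. Speed limits (rad/s): [2.39, 2.39, 3.01, 3.14, 3.14, 3.14].

INTERFACE

Orientations are given as a rotation vector (axis times angle).
In Python, from workcell import readout, viewer, workorder, models gives the robot as it stands. The module is installed in compiled form; this text tells all that it offers.
- The arm moves only by the tool apply_moves, never from a script. Its argument "commands" is a list that holds one entry, the list of rows, each a list of 4 numbers: the shift along the world's x, y, z in m, then the turn about the world's z in rad. A call has 1 to 8 rows; each row is the pose to reach, as a shift and turn from the pose commanded when the call began; what a row does not reach only later rows make up. A row lasts 1/8 s, in which the tool goes at most 62.5 mm and 10.7 degrees, less where a joint would pass 70% of its speed; a pose out of reach is approached as far as the arm can. A call with a gripper value outside its range is refused whole. "gripper" is the finger opening in m, from 0 to 0.0878, set as the call begins (left out, the last holds). The fingers move at their own pace and stop on an object; the grip force is fixed at half the most. Time passes only in rows, so rows that repeat a pose let the fingers close. It gives the time, the measured TCP pose, the force and the opening at its end, in the units of the state.
- readout.get_obs(): the state, without advancing time (a new reading comes with each control period).
- viewer.get_image(name): name is "scene" or "top" or "wrist"; returns a dict with "color" (480x640x3 uint8, red, green, blue), "vertical_fov" (degrees; the focal length in pixels is half the picture's height over the tangent of half this angle, whatever the lens; pixels are square), "cx", "cy" (the principal point, pixels), "rvec" (rotation vector, rad) and "tvec" (3), from world to camera coordinates, as OpenCV has them. Camera axes: x right, y down, z forward; pixel columns grow to the right and rows downward; lengths in mm; the calibration is good to about 2 mm. A picture is of the moment at which its call begins. There is no depth.
- workorder.close_job(): hands the job in, once; it reports no verdict.
Trained networks look in the newest picture that a camera, given by its name, has taken for a name from the list of things; names that differ only in an ending like _2 or _b are one class to them, and where a whole thing is asked for, a point or a joint stands for the part that bears it (a point fixed in the world has none). Each returns a list of dicts, best first, with "conf" (0 to 1); they miss things now and then, are a little off and sometimes report something else, mostly with a low value. They report only what shows in the picture. A call takes as long as a camera call.
- models.search_frame(camera, label): "position" ([x, y, z] in mm, in world coordinates, good to about 4 mm: the middle of the surface that is visible of it).
- models.place_of(camera, label): "position" ([x, y, z] in mm, in world coordinates, good to about 4 mm: a listed point, or the origin of a listed thing).
The state is a dict: "t": time; "qpos": joint angles; "qvel": joint speeds; "joint_torque": joint torques, N m; "ee_pos": TCP position; "orientation": TCP orientation; "ft_force": force on the tool from outside, world axes, zero at the start; "moment": the same for the moment, N m; "width": finger opening in mm.
Only numpy, scipy, OpenCV 4.12 (cv2) and the standard library are available. Lean on these libraries where they do the work, as an engineer would, in place of code of your own. Each camera call takes 0.05 s, during which the arm holds its last target.

TASK

Load the driver module into the test jig: press the jig's long thumb bar down with one fingertip to hold the spring-closed contact flap open, and with the other fingertip push the module along its lane under the flap until it is fully home against the end stop. Keep the flap held open until the module is home, so that the flap never touches it on the way, then let go so that the flap closes on the module, and move clear. Only push the module, never lift it, and leave the things around the jig alone.

Things in the scene. Friction and masses are not known exactly. Their poses are not given: they have to be found in the camera images.
- jig: Test jig fixed to the bench: brown base plate 230 (x) x 160 (y) x 16 mm thick. Origin: centre of the plate's underside, on the bench; x = feed direction, away from the robot; y left; z up. Jig numbers below are mm in this frame. A black terminal block, top z = 40, stands at x 96 to 112, y 15 to 75; apart from it and the flap nothing on the plate is higher than 28, the hinge 36.
- flap (a joint): Flap angle, rad: 0 closed on the empty lane, up to 0.65 (hard stop) as the thumb bar is pressed down. The spring closes it with 0.12 N m + 0.15 N m per rad (about 7 N down on the thumb bar's middle holds 0.42); no latch. Pin block above the plate: 2 mm at 0 (the module cannot pass), about 9 mm at 0.25, 13 mm at 0.42; the module's front is 5 mm. Reads about 0.1 when closed on a loaded module.
- thumb_bar (a point): On top of the thumb bar, the flap's wing left of the hinge: steel strip, jig x = -108 to 90, 47 mm wide from the hinge, rising outward at 24 degrees when closed (outer edge z = 50); level at flap = 0.42, top z = 32. This point is 28 mm out from the hinge line, 62 mm from the lane's centre line, at x = -45. It is alike all along x, so a pressing fingertip can slide along it. Moves with the flap.
- mouth (a point): Middle of the front lower edge of the pin block, jig (52, -36, 18) when closed: where the module goes in. The flap is one bent steel plate rocking on the hinge; right of it its jaw covers the lane at x = 50 to 92, y = 0 to -58, z = 32 to 35 (front fold to 40), with the black pin block below at x = 52 to 84, y = -28 to -44. Moves with the flap.
- module: Loose driver module 80 (x) x 44 (y) x 27 mm, about 0.16 kg: green base plate 80 x 44 x 5 mm with two rows of gilt pads on its front 38 mm; black finned heat sink, 42 mm wide, on its rear 42 mm. Origin: centre of the underside; x to its front. Starts in the lane, front to the flap, 22 to 60 mm short of the pin block. Home: origin at jig x = 45, front at x = 85, rear face at x = 5.
- module_front (a point): Middle of the front end of the module's base plate (40 mm ahead of its origin, 2.5 mm up).
- module_rear (a point): Middle of the rear face of the heat sink, to push on (40 mm behind the module's origin, 16 mm up); the flat face is 42 mm wide and spans 21 to 43 mm above the bench.
- bottle: Bystander: amber glass bottle with white cap, 46 mm in diameter, 85 mm high. Origin: centre of its underside.
- carton: Bystander: plain white carton 70 x 52 x 45 mm. Origin: centre of its underside.
- bracket: Bystander: orange printed angle bracket, 50 x 36 x 48 mm. Origin: centre of its foot's underside.
- driver: Bystander: screwdriver 170 mm long with a black handle, lying on the bench. Origin under its middle, x towards its tip.
- lane (a point): Point on the lane's centre line (jig y = -34, x = -60), on the plate's top z = 16, where the guide rails begin. The lane is a white slide strip along x between two dark rails 48 mm apart, 6 mm high (tops z = 22), x = -60 to 85, with splayed ends back to x = -88.
- end_stop (a point): Middle of the end stop's face at deck level, jig (85, -34, 16): a dark block across the lane, top z = 28, under the flap. The module's front rests against it when home.
- hinge (a point): Point on the flap's hinge line at jig (0, 0, 30). The hinge runs along x from -111 to 105 between lane and thumb bar; barrel 11 mm in diameter, top z = 36. Two vertical fingers can straddle it.

How it is judged:
By the outcome, as a careful person would: the job done as asked, in the order asked, and still so for the second after the job is handed in, with the robot touching nothing.
It also fails if it takes over 38 s, if anything falls off the work surface, if the arm or the gripper's body presses on something with over 40 N, if the wrist force passes 120 N, or if a joint passes its speed limit or range.

## Working session

There is one attempt and no reset: what is moved stays moved. The work goes in short steps, Python scripts to look and compute and a tool call to move; the robot and the scene stay as the last step left them, time stands still between calls to the robot, and variables do not carry over. Pictures are saved under pics/ and viewed, and the job is handed in when it is done.

Besides the shell and the picture viewer there is one more tool, called after ">>>" as name(argument=value, ...), one argument or row to a line, values as JSON. apply_moves: Moves the arm, as the interface text tells. Its arguments: {"type":"object","properties":{"commands":{"type":"array","items":{"type":"array","items":{"type":"array","items":{"type":"number"}}}},"gripper":{"type":"number"}},"required":["commands"]}

```bash
mkdir -p pics; python3 - <<'E'
from workcell import readout, viewer, models
import cv2
print(readout.get_obs())
for n in ["scene","top","wrist"]:
    im=viewer.get_image(n); cv2.imwrite(f"pics/{n}0.png",im["color"][:,:,::-1]); print(n,im["vertical_fov"],im["cx"],im["cy"],im["rvec"],im["tvec"])
for c in ["top","scene"]:
  for l in ["jig","module","module_rear","module_front","lane","end_stop","hinge","thumb_bar","mouth","bottle","carton","bracket","driver"]:
    print(c,l,[(r["position"],r["conf"]) for r in models.place_of(c,l)[:2]])
print(readout.get_obs()["t"])
E
```

```text
{'t': 0.0, 'qpos': array([-1.16699274e+00,  4.23817587e-01,  1.63066051e+00, -1.34972688e-05,
        1.08857451e+00, -1.89845671e-02]), 'qvel': array([ 6.20365780e-05,  4.82824947e-04,  9.16144482e-05,  8.02812061e-04,
        5.92367124e-04, -8.46407771e-04]), 'joint_torque': array([ 4.71914682e-03, -5.44602942e+01, -2.73664963e+01,  6.44710497e-02,
        2.26577790e-02, -1.20667960e-04]), 'ee_pos': array([ 256.36668971, -569.70911288,  403.92759331]), 'orientation': array([ 1.98834438,  0.42822428, -1.98893607]), 'ft_force': array([0.71041312, 0.66186876, 0.58937123]), 'moment': array([-0.05407498,  0.01425862,  0.02441835]), 'width': 88.0835590830982}
scene 57.01306407650379 321.58713167383627 246.60262994873608 [ 1.16615059  2.11476319 -1.13150715] [ 268.79752283 -256.31883226 1274.59515781]
top 56.251183484530266 321.0946633435367 235.14779461917843 [ 2.19253732 -2.20265743  0.11380253] [ 94.0277074  628.09288811 789.71510475]
wrist 63.18324472775205 312.9149555410678 238.6567263726927 [-2.44847711  1.58328054  0.21040848] [-623.73541849  -30.91398093  390.78558355]
top jig [
[... 578 characters left out ...]
ene jig [([544.1, -62.0, 2.9], 0.63)]
scene module [([534.5, -94.1, 16.5], 0.75)]
scene module_rear [([486.7, -99.6, 34.4], 0.73)]
scene module_front [([573.0, -86.7, 20.5], 0.92), ([496.5, 120.7, 0.7], 0.73)]
scene lane [([484.2, -99.6, 18.3], 0.75)]
scene end_stop [([625.6, -80.7, 13.1], 0.86)]
scene hinge [([540.0, -59.8, 26.0], 0.78)]
scene thumb_bar [([491.0, -35.4, 41.8], 0.71), ([547.1, -58.6, -0.0], 0.52)]
scene mouth [([593.6, -90.6, 10.3], 0.66)]
scene bottle [([494.0, 123.9, 4.5], 0.81)]
scene carton [([723.8, -33.0, 3.2], 0.85)]
scene bracket [([505.7, -244.3, -0.7], 0.8), ([484.8, -101.4, 15.2], 0.39)]
scene driver [([555.9, 210.0, -0.1], 0.72), ([504.9, -245.0, 0.4], 0.7)]
1.45
```

View pics/top0.png

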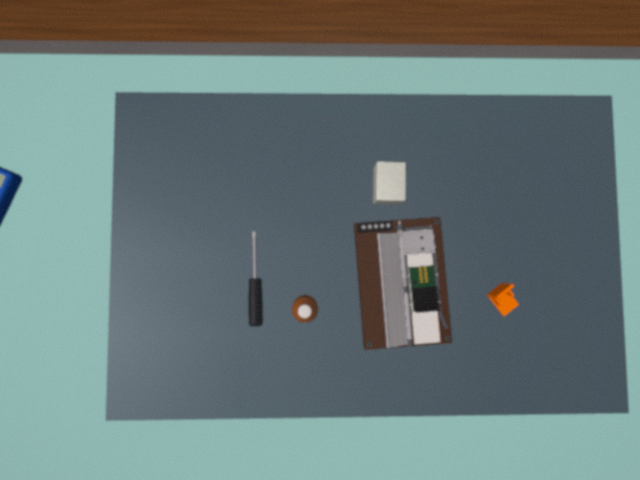

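View pics/scene0.png

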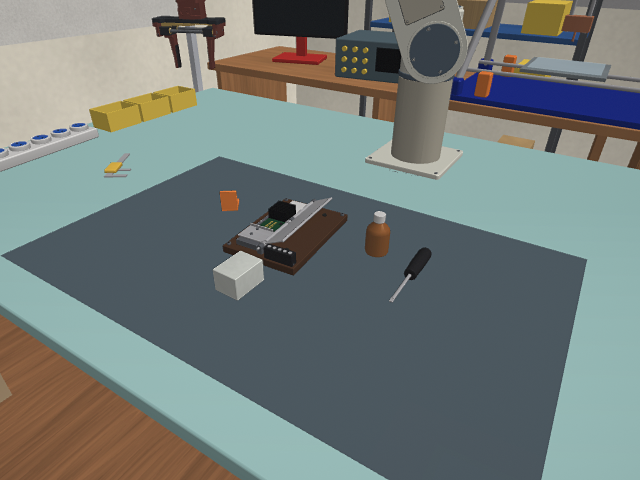

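```bash
cat > h.py <<'E'
import numpy as np, cv2
from workcell import readout, viewer, models
def cam(im):
    f=240/np.tan(np.radians(im["vertical_fov"])/2)
    K=np.array([[f,0,im["cx"]],[0,f,im["cy"]],[0,0,1]]); R=cv2.Rodrigues(np.array(im["rvec"],float))[0]; return K,R,np.array(im["tvec"],float)
def proj(im,P):
    K,R,t=cam(im); return cv2.projectPoints(np.array(P,float).reshape(-1,3),R,t,K,None)[0].reshape(-1,2)
def back(im,uv,z):
    K,R,t=cam(im); d=R.T@np.linalg.inv(K)@np.array([uv[0],uv[1],1.]); c=-R.T@t
    return c+d*(z-c[2])/d[2]
def T(o): return cv2.Rodrigues(np.array(o))[0]
E
python3 - <<'E'
from h import *
o=readout.get_obs(); R=T(o["orientation"]); print(R.round(3))
im=viewer.get_image("top")
for uv in [(355.5,222),(439,217.5),(451,342),(364,348.5)]: print(back(im,uv,16))
w=viewer.get_image("wrist"); K,Rc,t=cam(w); c=-Rc.T@t
print("wrist cam in tool",R.T@(c-o["ee_pos"]), (Rc@R).round(2))
im=im["color"][200:360,340:460]; cv2.imwrite("pics/crop.png",cv2.resize(im[:,:,::-1],None,fx=4.5,fy=4.5 if 0 else 3.7,interpolation=2))
E
```

```text
[[ 0.     0.41  -0.912]
 [ 0.    -0.912 -0.41 ]
 [-1.    -0.    -0.   ]]
[652.85254055  27.8652682   16.        ]
[ 660.76600145 -126.32352201   16.        ]
[ 434.80914648 -142.43290124   16.        ]
[424.96569782  15.18378483  16.        ]
wrist cam in tool [ 19.6571454   -0.23334228 -70.90554028] [[ 0.    1.    0.  ]
 [-0.26 -0.    0.97]
 [ 0.97 -0.    0.26]]
```

View pics/crop.png

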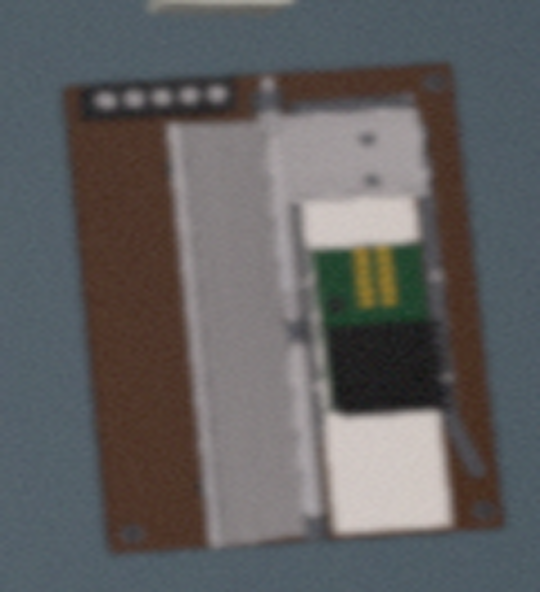

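>>> apply_moves(
  commands=[
    [[0.02,0.05,0,-0.06],[0.045,0.105,0,-0.12],[0.07,0.16,-0.01,-0.18],[0.095,0.215,-0.02,-0.24],[0.12,0.27,-0.03,-0.3],[0.14,0.325,-0.04,-0.361],[0.16,0.38,-0.05,-0.361],[0.185,0.435,-0.055,-0.361]],
  ],
  gripper=0.0485,
)

```text
t: 2.55
ee_pos: [441.7, -133.2, 349.5]
orientation: [2.19, 0.067, -2.19]
ft_force: [0.5, -0.7, -0.1]
width: 48.6
```

>>> apply_moves(
  commands=[
    [[0.015,0.04,0,0],[0.03,0.07,0,0],[0.03,0.07,0,0],[0.03,0.07,0,0]],
  ],
)

```text
t: 3.05
ee_pos: [471.2, -65.3, 349.6]
orientation: [2.189, 0.068, -2.19]
ft_force: [0.4, 0.1, -0.0]
width: 48.7
```

```bash
python3 - <<'E'
from h import *
o=readout.get_obs(); R=T(o["orientation"]); print(o["t"],o["ee_pos"],np.arctan2(R[1,1],R[0,1]),o["width"],o["ft_force"],o["qpos"])
im=viewer.get_image("wrist"); cv2.imwrite("pics/w1.png",im["color"][:,:,::-1])
np.save("w1.npy",im,allow_pickle=True)
for l in ["jig","module","module_rear","lane","end_stop","hinge","thumb_bar","mouth"]:
    print(l,[(r["position"],r["conf"]) for r in models.place_of("wrist",l)[:2]])
E
```

```text
3.05 [471.19112448 -65.262391   349.62748775] -1.5086061749538544 48.73179280012468 [ 0.38427484  0.14373331 -0.01824541] [-1.62595413e-01  2.86153879e-01  1.99616872e+00 -2.60846205e-04
  8.59601155e-01  1.34618108e+00]
jig [([543.3, -57.9, -0.5], 0.82)]
module [([633.1, -87.1, 15.1], 0.71), ([526.2, -92.8, 16.7], 0.69)]
module_rear [([490.7, -100.0, 33.5], 0.97)]
lane [([490.2, -96.2, 17.4], 0.66)]
end_stop [([630.5, -88.7, 14.9], 0.63)]
hinge [([544.7, -57.6, 29.6], 0.81)]
thumb_bar [([496.1, -37.2, 41.1], 0.61), ([523.5, -93.6, 15.0], 0.41)]
mouth [([597.3, -86.2, 15.6], 0.62)]
```

View pics/w1.png

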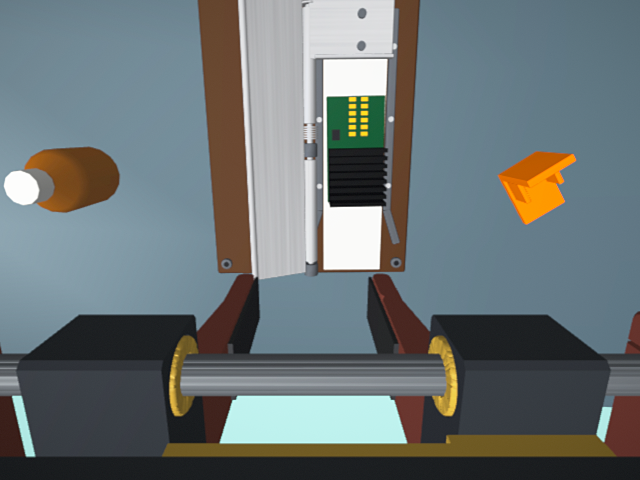

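```bash
python3 - <<'E'
from h import *
im=np.load("w1.npy",allow_pickle=True).item()
A=[back(im,p,16) for p in [(218,272),(404,271),(199,0),(422,0)]]
for a in A: print(a.round(1))
for i,j in [(0,2),(1,3)]: d=A[j]-A[i]; print("yaw",np.arctan2(d[1],d[0]))
d=A[0]-A[1]; print(np.arctan2(-d[0],d[1]), np.linalg.norm(d))
for n,p,z in [("sinkrear L",(328,205),43),("R",(385,207),43),("stripL",(323,269),16),("stripR",(380,269),16),("front L",(328,97),21),("front R",(384,97),21),("bar outer near",(259,278),50),("hinge far",(308,0),36),("hinge near",(312,275),36)]: print(n,back(im,p,z).round(1))
for p in [(233,274),(258,278),(369,276),(392,275)]: print("tip",back(im,p,167.6).round(1))
c=cv2.resize(im["color"][180:340,180:440,::-1],None,fx=3,fy=3,interpolation=2); cv2.imwrite("pics/c2.png",c)
E
```

```text
[423.4  13.4  16. ]
[ 434.2 -144.8   16. ]
[629.3  26.7  16. ]
[ 639.1 -132.5   16. ]
yaw 0.06488720913304201
yaw 0.05964773810205386
0.06783593539786649 158.50267488361752
sinkrear L [491.6 -74.7  43. ]
R [ 492.7 -117.2   43. ]
stripL [431.7 -75.8  16. ]
stripR [ 434.7 -124.2   16. ]
front L [569.2 -70.   21. ]
front R [ 571.8 -111.7   21. ]
bar outer near [433.3 -25.9  50. ]
hinge far [628.2 -51.7  36. ]
hinge near [433.1 -66.4  36. ]
tip [480.1 -28.9 167.6]
tip [478.9 -40.  167.6]
tip [482.9 -88.9 167.6]
tip [484.  -99.  167.6]
```

View pics/c2.png

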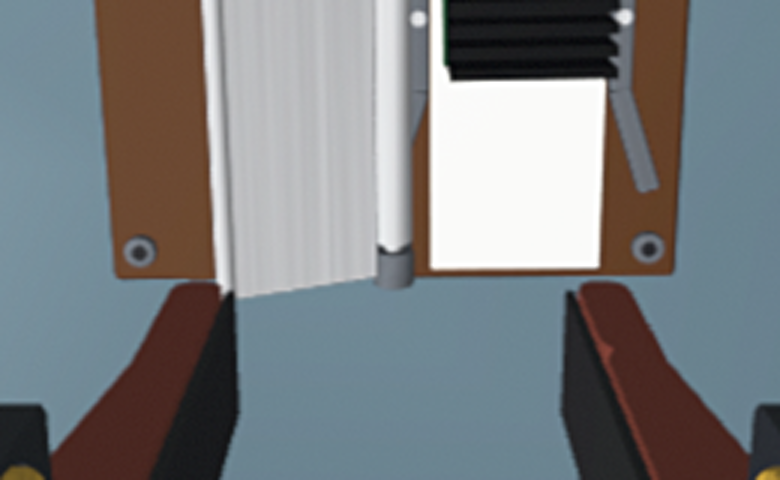

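>>> apply_moves(
  commands=[
    [[0,0,-0.04,0],[0,0,-0.085,0],[0,0,-0.11,0],[0,0,-0.12,0],[0,0,-0.127,0],[0,0,-0.133,0],[0,0,-0.137,0],[0,0,-0.137,0]],
  ],
)

```text
t: 4.5
ee_pos: [471.8, -64.6, 213.7]
orientation: [2.192, 0.068, -2.189]
ft_force: [-1.5, 4.3, 7.4]
width: 48.7
```

```bash
python3 - <<'E'
from h import *
o=readout.get_obs(); R=T(o["orientation"]); print(o["t"],o["ee_pos"],np.arctan2(R[1,1],R[0,1]),o["width"],o["ft_force"],o["moment"])
im=viewer.get_image("wrist"); cv2.imwrite("pics/w2.png",im["color"][:,:,::-1])
np.save("w2.npy",im,allow_pickle=True)
im=viewer.get_image("scene"); cv2.imwrite("pics/s2.png",cv2.resize(im["color"][170:290,200:360,::-1],None,fx=5,fy=5,interpolation=2))
for l in ["module_rear","mouth"]:
    print(l,[(r["position"],r["conf"]) for r in models.place_of("wrist",l)[:2]])
E
```

```text
4.5 [471.83086843 -64.62254033 213.67366368] -1.5092956573965184 48.69198045832369 [-1.5065683   4.30433612  7.379378  ] [0.98701064 0.32727477 0.01587546]
module_rear [([491.3, -99.2, 30.1], 0.7)]
mouth [([529.0, -96.1, 16.9], 0.16)]
```

View pics/w2.png

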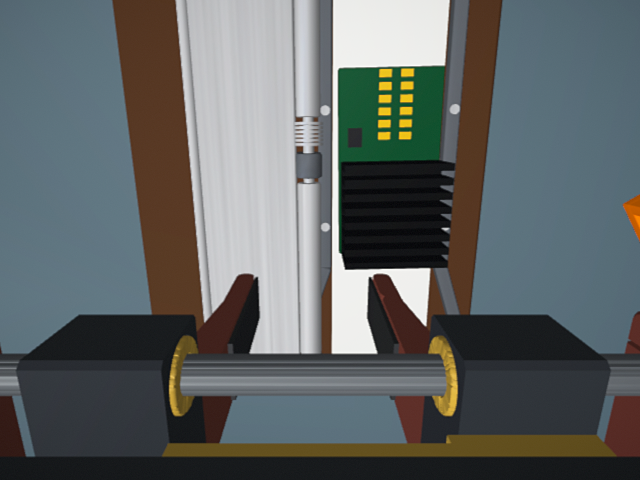

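View pics/s2.png

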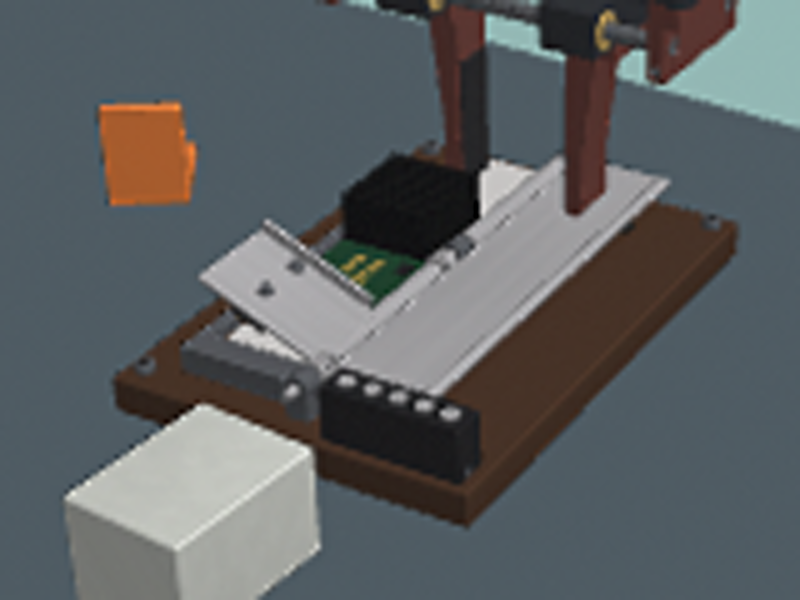

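>>> apply_moves(
  commands=[
    [[0.005,0.0003,-0.0005,0],[0.01,0.0006,-0.001,0],[0.017,0.0011,-0.001,0],[0.025,0.0016,-0.001,0],[0.033,0.0021,-0.001,0],[0.041,0.0026,-0.001,0],[0.049,0.0031,-0.001,0],[0.055,0.0035,-0.001,0]],
  ],
)

```text
t: 5.7
ee_pos: [525.6, -61.4, 212.5]
orientation: [2.187, 0.068, -2.193]
ft_force: [-7.4, -0.7, 8.2]
width: 49.0
```

```bash
python3 - <<'E'
from h import *
o=readout.get_obs(); R=T(o["orientation"]); print(o["t"],o["ee_pos"],np.arctan2(R[1,1],R[0,1]),o["width"],o["ft_force"],o["moment"])
im=viewer.get_image("wrist"); cv2.imwrite("pics/w3.png",im["color"][:,:,::-1])
im=viewer.get_image("scene"); cv2.imwrite("pics/s3.png",cv2.resize(im["color"][170:290,200:360,::-1],None,fx=5,fy=5,interpolation=2))
E
```

```text
5.7 [525.56904116 -61.38210124 212.51534712] -1.5085668272224229 49.046372553848975 [-7.41181525 -0.74092001  8.21320017] [0.11485508 1.36457096 0.07292863]
```

View pics/w3.png

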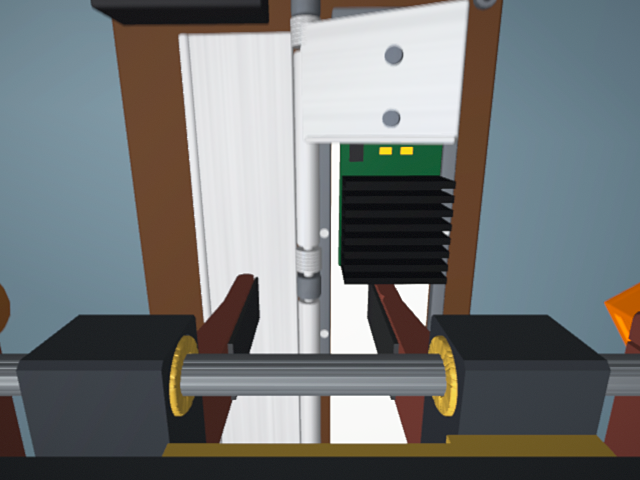

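View pics/s3.png

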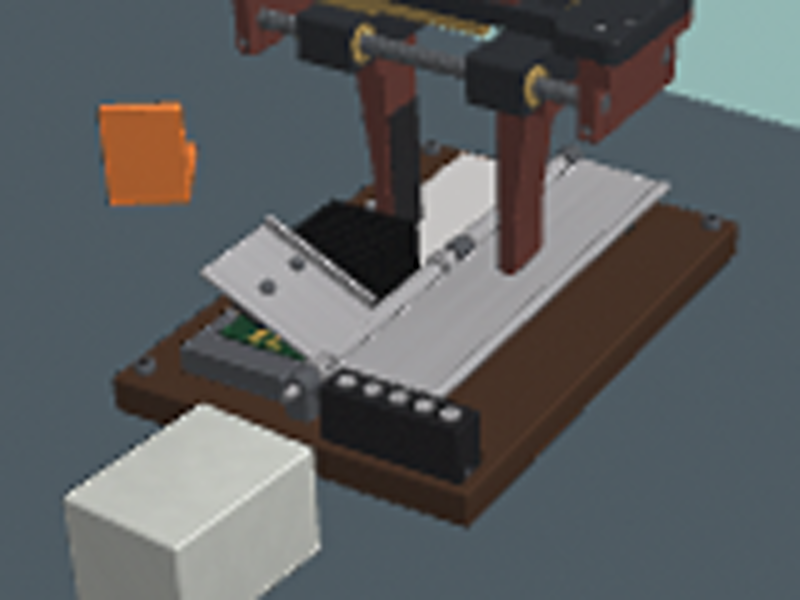

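>>> apply_moves(
  commands=[
    [[0.004,0.0003,0,0],[0.008,0.0005,0,0],[0.011,0.0007,0,0],[0.011,0.0007,0,0]],
  ],
)

```text
t: 6.3
ee_pos: [536.6, -60.7, 212.6]
orientation: [2.187, 0.068, -2.193]
ft_force: [-5.5, -0.2, 7.2]
width: 49.0
```

>>> apply_moves(
  commands=[
    [[0.001,0.0001,0,0],[0.002,0.0001,0,0],[0.002,0.0001,0,0]],
  ],
)

```text
t: 6.68
ee_pos: [537.3, -60.7, 212.5]
orientation: [2.183, 0.068, -2.197]
ft_force: [-11.9, -1.9, 12.2]
width: 48.6
```

>>> apply_moves(
  commands=[
    [[0.001,0.0001,0,0],[0.002,0.0001,0,0],[0.002,0.0001,0,0],[0.002,0.0001,0,0]],
  ],
)

```text
t: 7.18
ee_pos: [538.1, -60.7, 212.4]
orientation: [2.18, 0.068, -2.201]
ft_force: [-17.2, -2.3, 18.3]
width: 48.9
```

```bash
python3 - <<'E'
from h import *
o=readout.get_obs(); R=T(o["orientation"]); print(o["t"],o["ee_pos"],np.arctan2(R[1,1],R[0,1]),R[:,0],o["width"],o["ft_force"],o["moment"])
im=viewer.get_image("wrist"); cv2.imwrite("pics/w4.png",im["color"][:,:,::-1])
np.save("w4.npy",im,allow_pickle=True)
im=viewer.get_image("scene"); cv2.imwrite("pics/s4.png",cv2.resize(im["color"][170:290,200:360,::-1],None,fx=5,fy=5,interpolation=2))
E
```

```text
7.175 [538.06926712 -60.66227647 212.44052317] -1.5091711930717604 [-9.63273338e-03  5.09965128e-04 -9.99953474e-01] 48.947599993586586 [-17.22274863  -2.29556513  18.28330279] [-0.55117033  2.93025532 -0.19340232]
```

View pics/w4.png

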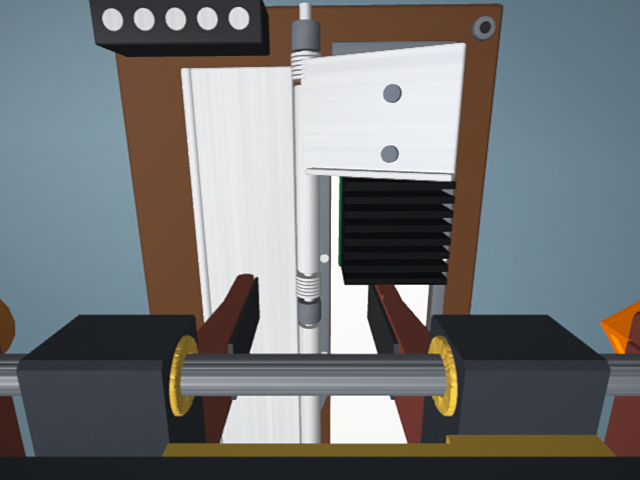

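View pics/s4.png

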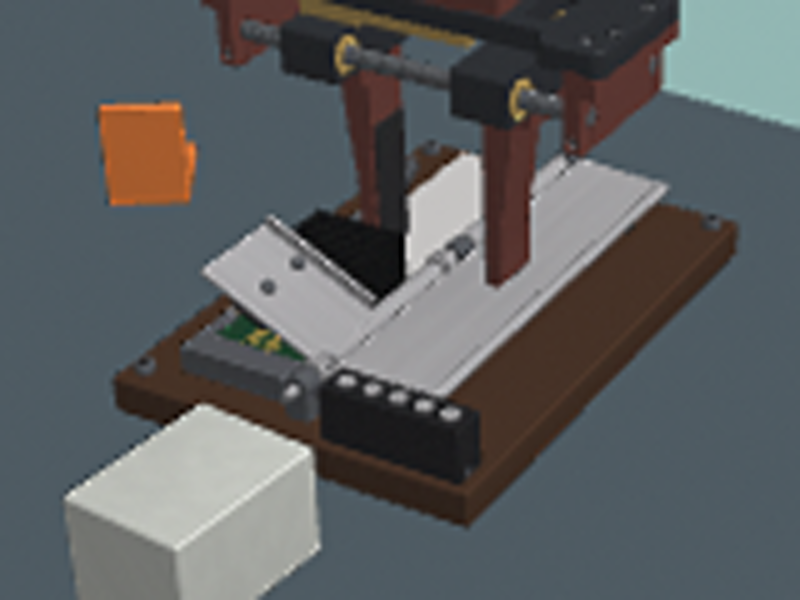

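```bash
python3 - <<'E'
from h import *
im=np.load("w4.npy",allow_pickle=True).item()
def J(p): d=p[:2]-np.array([543.5,-58.2]); c,s=np.cos(.063),np.sin(.063); return (c*d[0]+s*d[1], -s*d[0]+c*d[1])
for n,uv,z in [("rearL",(345,284),43),("rearR",(447,284),43),("base rear L",(339,266),21),("far plate edge R",(503,5),16),("screw",(484,27),16),("tb L",(97,0),40),("bar far outer",(181,69),31),("bar far inner",(296,67),33),("stop far edge?",(333,42),28)]:
    print(n,np.round(J(back(im,uv,z)),1))
print(np.round(proj(im,[[543.5+.998*x+.063*-y*1,-58.2+.063*x+y*.998,z] for x,y,z in [(5,-13,43),(5,-55,43),(0,-13,43),(112,15,40),(115,-80,16),(90,47,30)]]),0))
c=cv2.resize(im["color"][100:300,290:480,::-1],None,fx=4,fy=3,interpolation=2); cv2.imwrite("pics/c4.png",c)
E
```

```text
rearL [  4.3 -14.6]
rearR [  4.2 -56.4]
base rear L [  4.3 -13.6]
far plate edge R [113.3 -77.9]
screw [105.3 -71.2]
tb L [108.5  73. ]
bar far outer [87.6 48.8]
bar far inner [88.   4.8]
stop far edge? [97.5 -9.3]
[[341. 282.]
 [444. 282.]
 [341. 294.]
 [264. -12.]
 [509.   0.]
 [186.  63.]]
```

View pics/c4.png

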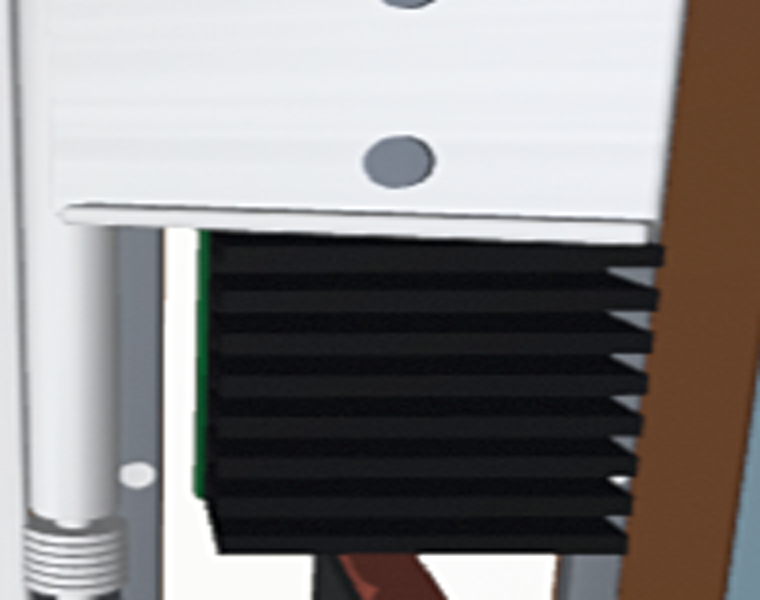

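>>> apply_moves(
  commands=[
    [[-0.002,-0.0001,0,0],[-0.005,-0.0003,0,0],[-0.009,-0.0006,0,0],[-0.013,-0.0008,0,0],[-0.015,-0.0009,0,0],[-0.015,-0.0009,0,0]],
  ],
)

```text
t: 8.02
ee_pos: [529.1, -61.7, 214.3]
orientation: [2.2, 0.066, -2.18]
ft_force: [5.0, 1.1, 6.6]
width: 48.8
```

```bash
python3 - <<'E'
from h import *
im=viewer.get_image("wrist"); cv2.imwrite("pics/w5.png",im["color"][:,:,::-1])
np.save("w5.npy",im,allow_pickle=True)
print(readout.get_obs()["ft_force"])
E
```

```text
[3.79842183 0.32926545 7.79065365]
```

View pics/w5.png

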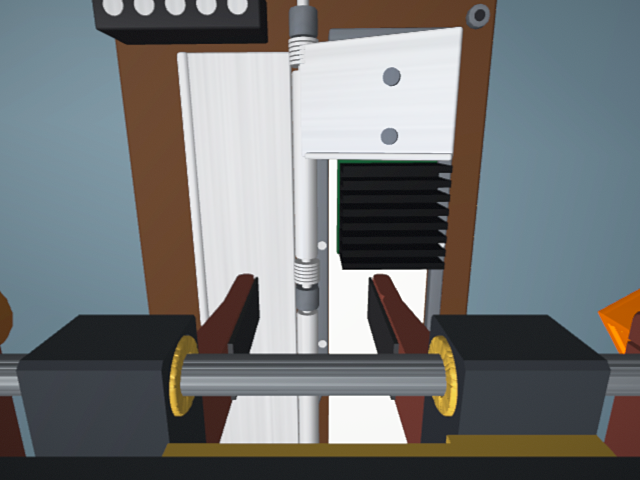

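>>> apply_moves(
  commands=[
    [[0,0,0.003,0],[0,0,0.006,0],[0,0,0.009,0],[0,0,0.012,0],[0,0,0.016,0],[0,0,0.025,0],[0,0,0.045,0],[0,0,0.08,0]],
  ],
)

```text
t: 9.07
ee_pos: [525.6, -61.2, 291.5]
orientation: [2.186, 0.069, -2.194]
ft_force: [0.1, 0.0, 0.3]
width: 48.4
```

>>> apply_moves(
  commands=[
    [[-0.015,0,0.05,0],[-0.03,0,0.1,0],[-0.04,0,0.12,0],[-0.04,0,0.12,0]],
  ],
)

```text
t: 9.57
ee_pos: [486.1, -61.3, 413.3]
orientation: [2.193, 0.067, -2.187]
ft_force: [-0.0, -0.8, -0.4]
width: 48.6
```

```bash
python3 - <<'E'
from h import *
im=viewer.get_image("wrist"); cv2.imwrite("pics/w6.png",im["color"][:,:,::-1])
np.save("w6.npy",im,allow_pickle=True)
for l in ["jig","module","module_rear","lane","mouth","thumb_bar"]:
    print(l,[(r["position"],r["conf"]) for r in models.place_of("wrist",l)[:2]])
im=viewer.get_image("scene"); cv2.imwrite("pics/s6.png",cv2.resize(im["color"][170:290,200:360,::-1],None,fx=5,fy=5,interpolation=2))
for l in ["module","module_rear"]:
    print(l,[(r["position"],r["conf"]) for r in models.place_of("scene",l)[:2]])
o=readout.get_obs();print(o["t"],o["ft_force"])
E
```

```text
jig [([542.7, -55.7, 0.6], 0.56)]
module []
module_rear [([550.8, -91.3, 31.8], 0.57), ([627.8, -90.2, 15.8], 0.37)]
lane [([485.7, -98.0, 15.2], 0.57)]
mouth [([595.6, -91.4, 18.1], 0.88)]
thumb_bar [([494.9, -34.0, 39.9], 0.73)]
module [([589.4, -93.6, 15.0], 0.8)]
module_rear [([549.2, -93.0, 34.8], 0.52)]
10.075 [ 0.58921471  0.29928445 -0.64040294]
```

View pics/w6.png

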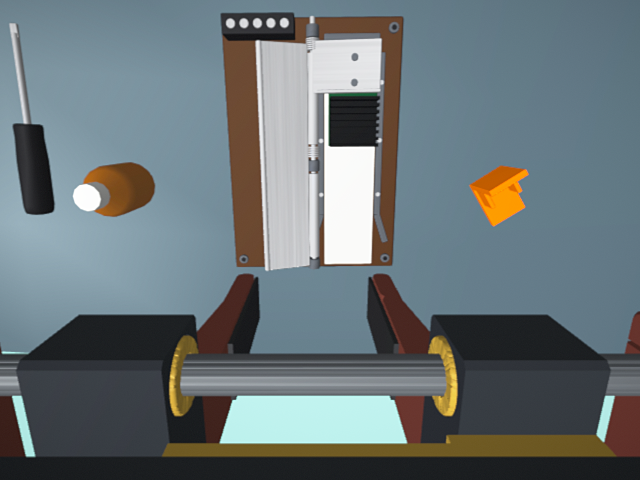

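View pics/s6.png

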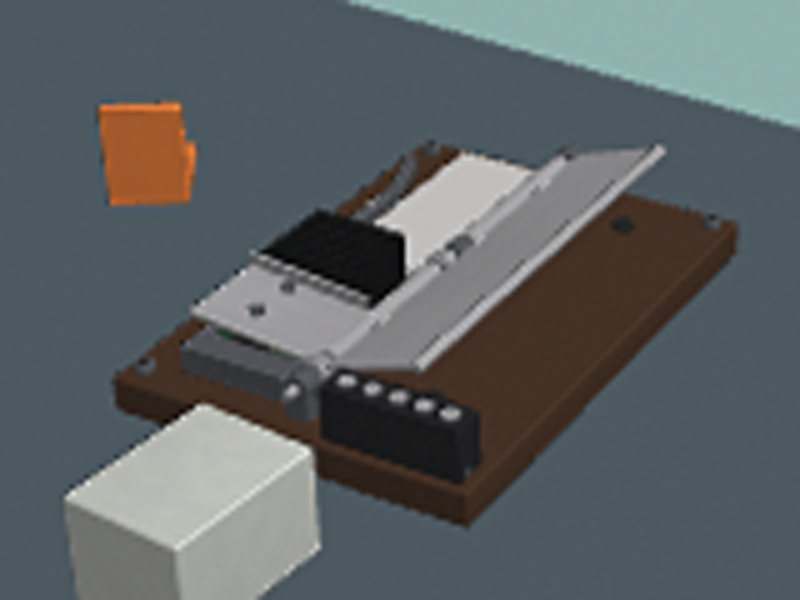

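```bash
python3 - <<'E'
from h import *
im=np.load("w6.npy",allow_pickle=True).item()
c=im["color"][0:290,210:410,::-1]; cv2.imwrite("pics/c6.png",cv2.resize(c[60:180],None,fx=4,fy=4,interpolation=2))
P={"nearL":(236,267),"nearR":(392,264),"farR":(404,15),"farL":(222,13)}
true={"nearL":(-115,80),"nearR":(-115,-80),"farR":(115,-80)}
W=np.array([back(im,P[k],16)[:2] for k in true]); J=np.array([true[k] for k in true],float)
# rigid fit
a,b=W-W.mean(0),J-J.mean(0); U,S,V=np.linalg.svd(b.T@a); R=V.T@U.T; t=W.mean(0)-R@J.mean(0); print(t,np.arctan2(R[1,0],R[0,0]),(W-(J@R.T+t)).round(1))
for uv in [(330,146),(377,147)]: print(R.T@(back(im,uv,43)[:2]-t))
E
```

```text
[543.04609789 -57.48562561] 0.07132651785729714 [[-0.4 -0.3]
 [ 1.2  0.7]
 [-0.8 -0.3]]
[  4.61527426 -14.95741301]
[  3.3595151  -56.10657009]
```

View pics/c6.png

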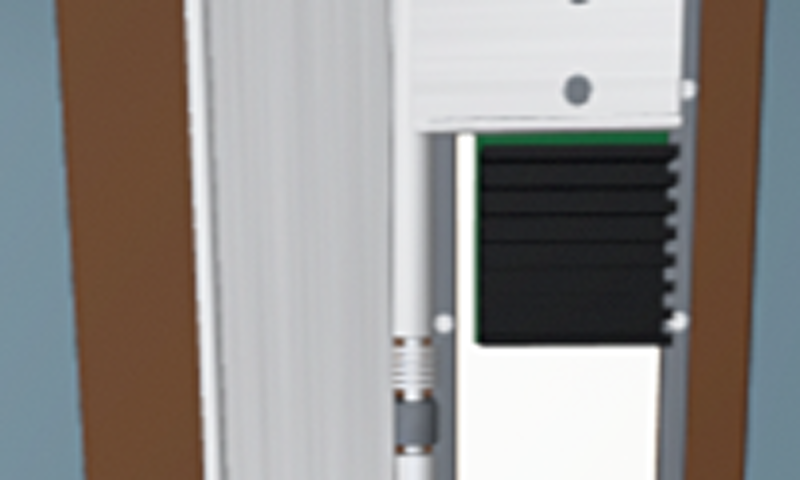

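```bash
python3 - <<'E'
from workcell import workorder
print(workorder.close_job())
E
```

```text
the job is handed in; nothing more can be done
None
```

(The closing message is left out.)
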